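# Roll the rolling pin to the red stripe

### The job

Roll the rolling pin along the pastry board by stroking over its top with the fingertips, until it comes to rest centred on the red stripe and lying along it, then take the hand away. Do not pick it up, grip it or shove it from the side: only its top may be touched. Leave everything else where it stands.

Things in the scene. Friction and masses are not known exactly. Their poses are not given: they have to be found in the camera images.
- pin: wooden rolling pin, 0.45 kg, lying on the board: body 60 mm thick, 200 mm long, dark 26 mm handles, 320 mm overall. Origin at its middle, on its axis; x along the pin, y and z turn as it rolls. Starts between the stripes, nearly parallel to them, 110 to 190 mm from the red one. A fingertip stroking its top without slip goes twice as far as the pin. Let go, it stops within a few mm to cm
- red_stripe: red painted stripe on the board, 30 mm wide and 320 mm long, flush; the place where the pin must come to rest. Origin at its centre, at the board top (20 mm above the counter); x along the stripe, y across it (the rolling direction, either way), z up
- blue_stripe: blue painted stripe, the same size, parallel to the red one 300 mm away; not the target. Red and blue swap ends between runs. Origin and axes as for the red one
- board: cream pastry board, fixed, 340 x 660 mm and 20 mm thick. Origin at the centre of its underside, on the counter; y along its length, z up
- spice_jar: spice jar with red lid, 44 mm across, 85 mm tall, standing on the board near one end; origin at its foot
- cutter: steel pastry cutter ring, 60 mm across, 40 mm tall, standing on the board near the other end; origin at its foot
- bowl: white bowl, 130 mm across, 60 mm tall, beside the board; origin at its foot
- mug: blue mug, 80 mm across, 90 mm tall, beside the board; origin at its foot
- tin: yellow-labelled food tin, 74 mm across, 110 mm tall, beside the board; origin at its foot
- oil: green oil bottle, 66 mm across, 200 mm tall, beside the board; origin at its foot

How it is judged:
By the outcome, as a careful person would: the job done as asked, in the order asked, and still so for the second after the job is handed in, with the robot touching nothing.
It also fails if it takes over 48 s, if anything falls off the work surface, if the arm or the gripper's body presses on something with over 40 N, if the wrist force passes 120 N, or if a joint passes its speed limit or range.

### The arm

A 6-joint arm with a two-finger parallel gripper is mounted at the origin on the work surface. World frame = base frame: x ahead of the robot, y to its left, z up, the work surface at z = 0. Lengths are in m, angles in rad, forces in N, time in s.
With the tool pointing down it reaches from about 0.4 to 0.825 m from the base axis. Payload 7 kg.
Tool frame: the origin (TCP) lies at the centre of the arm's flange, where the gripper is bolted on; the fingertips stand 178 mm ahead of it and the grasp point (between the pads) lies 159 mm ahead of it; z points along the fingers, y is the direction in which the jaws open and shut (so a half turn about z gives the same grasp; the last joint's range is limited). The gripper opens to 88 mm and grips with 3 to 60 N. Pads are 19 mm wide; open, the fingers measure 130 mm over their backs; the gripper's body (78 mm by 193 mm) begins 47 mm behind the grasp point.
Start: joints at [-1.037, 0.359, 0.012, 0, -1.224, -0.288], TCP at [0.164, -0.655, 0.405] pointing down, gripper open.
Joint ranges: [-3.07, 3.07], [-1.43, 2.12], [-1.02, 1.25], [-3.03, 1.67], [-3.05, -0], [-3.03, 3.03]. Speed limits (rad/s): [2.39, 2.39, 3.01, 3.14, 3.14, 3.14].

### API

Orientations are given as [roll, pitch, yaw] about the fixed x, y, z axes, in that order (R = Rz(yaw) Ry(pitch) Rx(roll)).
In Python, from station import arm gives the robot as it stands.
- The arm moves only by the shell command python3 -m handwheel 'ROWS' [OPENING] [FORCE]. ROWS is JSON, a list of rows, each a list of 4 numbers: the shift along the world's x, y, z in cm, then the turn about the world's z in rad. In form: [[dx, dy, dz, yaw], ...]. A call has 1 to 20 rows; each row shifts and turns the commanded pose from where the row before left it; what a row does not reach is not made up. A row lasts 1/10 s, in which the tool goes at most 50 mm and 8.59 degrees, less where a joint would pass 70% of its speed; a pose out of reach is approached as far as the arm can. A call is refused whole if a number of a shift passes 5 or a number of a turn 0.15, either way. A call with a gripper value outside its range is refused whole. OPENING is the closure, from 0 (fully open) to 1 (shut), set as the call begins (- or left out, the last holds). The fingers move at their own pace and stop on an object; FORCE is the grip in N (left out, the last holds). Time passes only in rows, so rows that do not move let the fingers close. It gives the time, the measured TCP pose, the force and the opening at its end, in the units of the state.
- arm.get_state(): the state, without advancing time (a new reading comes with each control period).
- arm.grab_frame(name): name is "scene" or "top" or "wrist"; returns a dict with "image" (400x640x3 uint8, red, green, blue), "depth" (400x640 float32, m along the optical axis (not along the pixel's ray), 0 where there is no reading), "vfov" (degrees; the focal length in pixels is half the picture's height over the tangent of half this angle, whatever the lens; pixels are square), "cx", "cy" (the principal point, pixels), "k1" (the pictures are not rectified: a ray, as slopes to the right and down, at radius r is drawn at 1 + k1 r^2 times it, then the intrinsics apply), "rvec" (rotation vector, rad) and "tvec" (3), from world to camera coordinates, as OpenCV has them. Camera axes: x right, y down, z forward; pixel columns grow to the right and rows downward; lengths in m; the calibration is good to about 2 mm. A picture is of the moment at which its call begins.
- arm.job_done(): hands the job in, once; it reports no verdict.
The state is a dict: "t": time; "q": joint angles; "qd": joint speeds; "joint_efforts": joint torques, N m; "eef_pos": TCP position; "ee_rot": TCP orientation; "force": force on the tool from outside, world axes, zero at the start; "moment": the same for the moment, N m; "width": finger opening in m.
Only numpy, scipy, OpenCV 4.12 (cv2) and the standard library are available. Lean on these libraries where they do the work, as an engineer would, in place of code of your own. Each camera call takes 0.05 s, during which the arm holds its last target.

## Working session

There is one attempt and no reset: what is moved stays moved. The work goes in short steps, Python scripts to look and compute and a shell command to move; the robot and the scene stay as the last step left them, time stands still between calls to the robot, and variables do not carry over. Pictures are saved under pics/ and viewed, and the job is handed in when it is done.

```bash
mkdir -p pics; ls; cat > h.py <<'E'
import numpy as np, cv2
from station import arm
def grab(n):
    f=arm.grab_frame(n); np.savez('pics/%s.npz'%n,**f); return f
def K(f):
    h=f['image'].shape[0]; F=h/2/np.tan(np.radians(f['vfov'])/2)
    return np.array([[F,0,f['cx']],[0,F,f['cy']],[0,0,1.]]),np.array([float(f['k1']),0,0,0,0])
def world(f,uv,z=None):
    k,d=K(f); uv=np.atleast_2d(np.array(uv,float))
    n=cv2.undistortPoints(uv.reshape(-1,1,2),k,d).reshape(-1,2)
    R=cv2.Rodrigues(np.array(f['rvec'],float))[0]; t=np.array(f['tvec'],float).ravel()
    r=np.c_[n,np.ones(len(n))]
    if z is None:
        D=f['depth'][uv[:,1].astype(int),uv[:,0].astype(int)]
        return (r*D[:,None]-t)@R
    c=-R.T@t; w=r@R
    return c+w*((z-c[2])/w[:,2])[:,None]
def save(f,name): cv2.imwrite('pics/'+name,f['image'][:,:,::-1])
E
python3 - <<'E'
from h import *
for n in ['top','scene']:
    f=grab(n); save(f,n+'0.png'); print(n,f['vfov'],f['k1'],f['tvec'])
s=arm.get_state(); print(s)
E
```

```text
pics
top 49.00539341795145 -0.07775235253190921 [-0.02520197  0.57448934  1.57275939]
scene 57.904608341500484 -0.04992581853432752 [-0.46268535 -0.21001009  1.38250537]
{'t': 0.1, 'q': array([-1.03691858e+00,  3.59286596e-01,  1.11463172e-02, -2.93445302e-04,
       -1.22410686e+00, -2.88086264e-01]), 'qd': array([-0.00034262,  0.00031852,  0.00224111,  0.00160515, -0.00079732,
       -0.0010092 ]), 'joint_efforts': array([-2.99150124e-04, -5.84162056e+01,  2.93752652e+01,  7.01555863e+00,
        1.01519926e-02, -9.09476194e-05]), 'eef_pos': array([ 0.16418333, -0.65454236,  0.40383563]), 'ee_rot': array([ 3.14012325e+00, -1.47730968e-04, -2.89590097e+00]), 'force': array([0.0651781 , 0.28770382, 0.67539711]), 'moment': array([ 0.05934046,  0.05903749, -0.00406698]), 'width': 0.08781156395036546}
```

View pics/top0.png

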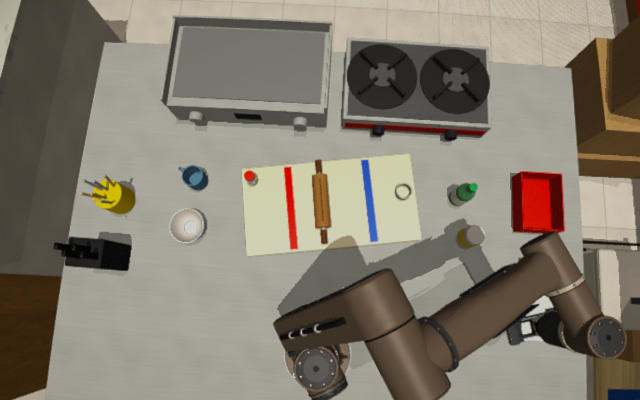

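View pics/scene0.png

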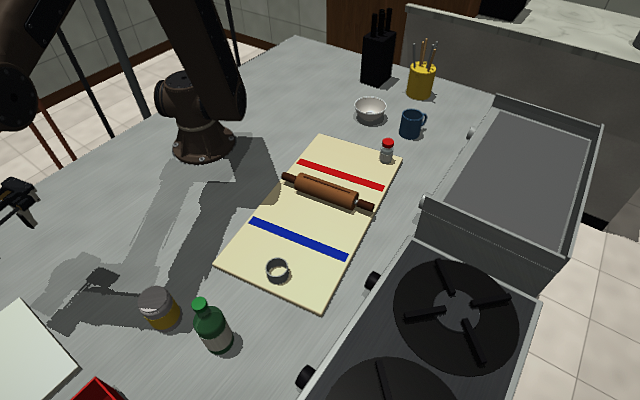

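The top view shows the red stripe at about (291,208), the pin at (320,202), the blue stripe at (369,201), the jar at (250,178) and the cutter at (402,191). Next I'll measure them.

```bash
cat >> h.py <<'E'
def stripe(f,kind):
    im=f['image'].astype(int); r,g,b=im[...,0],im[...,1],im[...,2]
    m=(r>120)&(g<70)&(b<70) if kind=='red' else (b>110)&(r<70)&(g<100)
    n,l,s,c=cv2.connectedComponentsWithStats(m.astype(np.uint8))
    out=[]
    for i in range(1,n):
        if s[i,4]<60: continue
        v,u=np.where(l==i); p=world(f,np.c_[u,v],0.02)
        (c0,sz,a)=cv2.minAreaRect(p[:,:2].astype(np.float32))
        box=cv2.boxPoints((c0,sz,a)); e=[box[1]-box[0],box[2]-box[1]]; e=max(e,key=np.linalg.norm)
        out.append((np.round(c0,4),np.round(sz,4),round(float(np.degrees(np.arctan2(e[1],e[0]))%180),2),s[i,4]))
    return out
def pin(f,lo,hi,zmin=0.03,zmax=0.09):
    v,u=np.mgrid[0:400,0:640]; ok=f['depth']>0
    P=world(f,np.c_[u[ok],v[ok]])
    m=(P[:,0]>lo[0])&(P[:,0]<hi[0])&(P[:,1]>lo[1])&(P[:,1]<hi[1])&(P[:,2]>zmin)&(P[:,2]<zmax)
    P=P[m]; uv=np.c_[u[ok],v[ok]][m]; (c0,sz,a)=cv2.minAreaRect(P[:,:2].astype(np.float32))
    box=cv2.boxPoints((c0,sz,a)); e=max([box[1]-box[0],box[2]-box[1]],key=np.linalg.norm)
    return np.round(c0,4),np.round(sz,4),float(np.degrees(np.arctan2(e[1],e[0]))%180),P,uv
E
cat > m.py <<'E'
from h import *
for n in ['top','scene']:
    f=dict(np.load('pics/%s.npz'%n))
    print(n,'red',stripe(f,'red')); print('blue',stripe(f,'blue'))
    r=pin(f,(0.3,-0.2),(0.75,0.2)); print(r[:3],len(r[3]),np.percentile(r[3][:,2],[5,50,95,99]))
    P=r[3]
    d=np.array([np.cos(np.radians(r[2])),np.sin(np.radians(r[2]))])
    s=(P[:,:2]-r[0])@d
    for lo in np.arange(-.16,.16,.04):
        k=(s>=lo)&(s<lo+.04)
        if k.sum()>5: print(round(lo+.02,2),np.round(P[k].mean(0),4),np.round(P[k].max(0),3),np.round(P[k].min(0),3))
E
python3 m.py
```

```text
top red [(array([0.5297, 0.132 ]), array([0.3122, 0.0236]), 8.97, np.int32(498)), (array([0.6422, 0.2987]), array([0.0362, 0.0349]), 5.4, np.int32(78)), (array([ 0.6116, -0.8365]), array([0.2292, 0.165 ]), 0.1, np.int32(1556))]
blue [(array([ 0.5776, -0.1641]), array([0.3039, 0.0225]), 8.99, np.int32(423))]
(array([ 0.553, -0.001]), array([0.3201, 0.3454]), 98.64862060546875) 1096 [0.05067651 0.07084001 0.08251327 0.08541223]
-0.02 [ 0.556  -0.0074  0.065 ] [0.655 0.012 0.081] [ 0.418 -0.055  0.03 ]
0.02 [0.5482 0.0177 0.0714] [0.71  0.053 0.088] [ 0.397 -0.015  0.034]
0.06 [0.5394 0.0409 0.0619] [0.645 0.056 0.074] [0.451 0.025 0.048]
scene red [(array([0.5837, 0.3908]), array([0.0376, 0.0398]), 173.52, np.int32(62)), (array([0.5326, 0.1368]), array([0.3174, 0.0295]), 8.65, np.int32(551)), (array([ 0.4718, -0.7409]), array([0.099 , 0.0463]), 37.06, np.int32(121))]
blue [(array([ 0.5791, -0.1605]), array([0.3181, 0.0296]), 8.97, np.int32(882))]
(array([0.5582, 0.0162]), array([0.32  , 0.0604]), 9.805306434631348) 1480 [0.04311935 0.06672996 0.08041825 0.08165898]
-0.14 [ 0.4202 -0.0048  0.0571] [0.439 0.014 0.064] [ 0.402 -0.013  0.04 ]
-0.1 [ 0.4659 -0.0064  0.0659] [0.483 0.024 0.081] [ 0.438 -0.024  0.037]
-0.06 [ 0.5007 -0.0029  0.0673] [0.522 0.035 0.082] [ 0.476 -0.022  0.034]
-0.02 [0.5407 0.0022 0.0678] [0.562 0.038 0.083] [ 0.516 -0.015  0.032]
0.02 [0.5802 0.0082 0.0675] [0.602 0.051 0.082] [ 0.556 -0.01   0.031]
0.06 [0.6197 0.0134 0.0676] [0.641 0.048 0.083] [ 0.596 -0.005  0.031]
0.1 [0.6547 0.0238 0.0629] [0.679 0.063 0.081] [0.635 0.001 0.032]
0.14 [0.698  0.0339 0.0567] [0.717 0.049 0.067] [0.677 0.024 0.042]
```

```bash
cat >> h.py <<'E'
from scipy.optimize import least_squares
def fitpin(f,c,ang=9.4,R0=0.03):
    v,u=np.mgrid[0:400,0:640]; ok=f['depth']>0
    uv=np.c_[u[ok],v[ok]]; P=world(f,uv)
    x=np.array([c[0],c[1],np.radians(ang),0.05])
    for it in range(4):
        d=np.array([np.cos(x[2]),np.sin(x[2])]); n=np.array([-d[1],d[0]])
        q=P[:,:2]-x[:2]; s=q@d; w=q@n
        m=(abs(s)<0.095)&(abs(w)<0.04)&(P[:,2]>0.03)&(P[:,2]<0.1)
        Q=P[m]
        def res(y):
            n=np.array([-np.sin(y[1]),np.cos(y[1])]); w=(Q[:,:2]-x[:2])@n-y[0]
            return np.hypot(w,Q[:,2]-y[2])-R0
        o=least_squares(res,[0,x[2],x[3]],loss='soft_l1',f_scale=0.002).x
        n=np.array([-np.sin(o[1]),np.cos(o[1])]); x=np.array([*(x[:2]+n*o[0]),o[1],o[2]])
        d=np.array([np.cos(x[2]),np.sin(x[2])]); n=np.array([-d[1],d[0]])
        q=P[:,:2]-x[:2]; s=q@d; w=q@n
        m2=(abs(s)<0.18)&(abs(w)<0.035)&(P[:,2]>0.035)&(P[:,2]<0.09)&(np.hypot(w,P[:,2]-x[3])<.036)
        mid=(np.percentile(s[m2],0.5)+np.percentile(s[m2],99.5))/2
        x[:2]+=d*mid
    return x[:2],np.degrees(x[2]),x[3],m.sum(),np.sqrt(np.mean(res(o)**2)),np.ptp(s[m2])
def report(f,c):
    r=fitpin(f,c); 
    S=[q for q in stripe(f,'red') if q[1].max()>0.25 and q[1].min()<.05]
    print('pin',np.round(r[0],4),np.round(r[1:],4))
    if S:
        S=S[0]; a=np.radians(9.0); d=np.array([np.cos(a),np.sin(a)]); n=np.array([-d[1],d[0]])
        e=S[0]-r[0]; print('red',S,'along %.4f across %.4f'%(e@d,e@n))
    return r
E
python3 - <<'E'
from h import *
for n in ['top','scene']:
    f=dict(np.load('pics/%s.npz'%n)); print(n); report(f,(.557,.015))
    # cutter, jar, oil, tin
E
python3 -m handwheel '[[1,1.5,0,0.03],[1.5,2.5,0,0.06],[2,3.3,0,0.075],[2,3.4,0,0.075],[2,3.4,0,0.075],[2,3.4,0,0.075],[2,3.4,0,0.075],[2,3.4,0,0.075],[2,3.4,0,0.075],[2,3.4,0,0.075],[2,3.4,0,0.075],[2,3.4,0,0.075],[2,3.4,0,0.075],[2,3.4,0,0.075],[2,3.4,0,0.075],[2,3.4,0,0.075],[2,3.4,0,0.075],[2,3.4,0,0.075],[1.5,2.4,0,0.075],[1,1.4,0,0.075]]' 0
```

```text
top
pin [0.553  0.0161] [8.1138e+00 4.8900e-02 8.1900e+02 3.1000e-03 3.1390e-01]
red (array([0.5297, 0.132 ]), array([0.3122, 0.0236]), 8.97, np.int32(498)) along -0.0049 across 0.1181
scene
pin [0.5592 0.021 ] [7.8935e+00 4.9800e-02 1.1080e+03 1.6000e-03 3.2000e-01]
red (array([0.5326, 0.1368]), array([0.3174, 0.0295]), 8.65, np.int32(551)) along -0.0082 across 0.1186
t: 2.1
eef_pos: [0.5346, -0.0313, 0.4044]
ee_rot: [3.141, 0.0, -1.45]
force: [0.0, -0.7, 0.5]
width: 0.0879
```

```bash
python3 -m handwheel '[[0.5,0.8,-2.5,0.02],[0.6,1.0,-3.5,0],[0.6,1.0,-3.5,0],[0.4,0.9,-2.4,0],[0.2,0.4,-1,0],[0,0,0,0]]'; python3 - <<'E'
from h import *
f=grab('wrist'); save(f,'w1.png'); f=grab('scene'); save(f,'s1.png'); report(f,(.557,.02)); print(arm.get_state()['eef_pos'],arm.get_state()['force'])
E
```

```text
t: 2.7
eef_pos: [0.5568, 0.0078, 0.2745]
ee_rot: [3.139, -0.001, -1.435]
force: [0.5, 0.2, 0.1]
width: 0.0877
pin [0.5588 0.0209] [7.8669e+00 4.9700e-02 1.0440e+03 2.1000e-03 3.1910e-01]
[0.55742247 0.00739673 0.27667939] [ 0.40466958 -0.78581736  0.11682285]
```

View pics/w1.png

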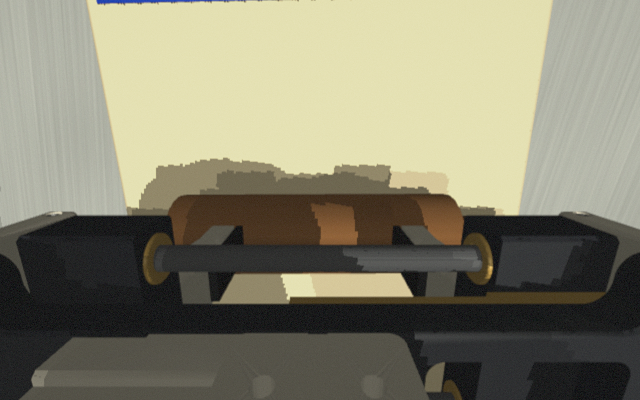

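View pics/s1.png

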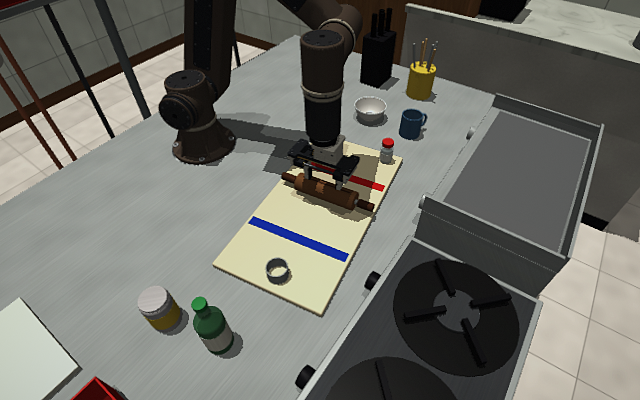

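The wrist view shows both fingers (px 205 and 430) above the pin body (170–462). The scene view shows the hand straddling along the pin. I'll descend to touch.

```bash
python3 -m handwheel '[[0,0.15,-0.8,0],[0,0,-0.4,0],[0,0,-0.2,0],[0,0,-0.1,0],[0,0,0,0]]'
```

```text
t: 3.3
eef_pos: [0.5572, 0.0087, 0.2607]
ee_rot: [3.142, -0.0, -1.436]
force: [-0.3, 0.8, -1.2]
width: 0.0878
```

```bash
python3 -m handwheel '[[0,0,-0.1,0],[0,0,0,0]]'
```

```text
t: 3.5
eef_pos: [0.5572, 0.0088, 0.2596]
ee_rot: [3.142, 0.0, -1.436]
force: [0.5, 0.8, 0.1]
width: 0.0877
```

```bash
python3 -m handwheel '[[0,0,-0.1,0],[0,0,0,0]]'
```

```text
t: 3.7
eef_pos: [0.5572, 0.0088, 0.2586]
ee_rot: [3.141, 0.0, -1.436]
force: [-0.2, -0.6, 0.3]
width: 0.0877
```

```bash
python3 -m handwheel '[[0,0,-0.1,0],[0,0,0,0]]'
```

```text
t: 3.9
eef_pos: [0.5573, 0.0088, 0.258]
ee_rot: [-3.141, -0.0, -1.436]
force: [-0.9, 0.5, 4.1]
width: 0.0875
```

```bash
python3 -m handwheel '[[0,0,-0.05,0],[0,0,0,0]]'
```

```text
t: 4.1
eef_pos: [0.5573, 0.0087, 0.2578]
ee_rot: [-3.141, -0.0, -1.436]
force: [-1.8, -1.7, 8.0]
width: 0.0877
```

Contact at TCP z ≈ 0.258, with about 8 N. First stroke, with a small turn for yaw.

```bash
python3 -m handwheel '[[-0.04,0.2,0,0.002],[-0.07,0.4,0,0.003],[-0.07,0.4,0,0.003],[-0.07,0.4,0,0.003],[-0.07,0.4,0,0.003],[-0.07,0.4,0,0.003],[-0.07,0.4,0,0.003],[-0.07,0.4,0,0.003],[-0.04,0.2,0,0.002],[0,0,0,0]]'; python3 - <<'E'
from h import *
f=grab('scene'); save(f,'s2.png'); report(f,(.557,.035)); s=arm.get_state(); print(s['eef_pos'],s['force'],s['ee_rot'])
E
```

```text
t: 5.1
eef_pos: [0.5523, 0.0413, 0.2582]
ee_rot: [-3.139, 0.0, -1.41]
force: [-0.7, 0.3, 7.3]
width: 0.0876
pin [0.5568 0.0368] [7.8963e+00 5.0100e-02 1.1040e+03 3.5000e-03 3.2040e-01]
[0.55229711 0.04122262 0.25825924] [0.37050545 0.26182902 7.3286825 ] [-3.13900311e+00  5.91670957e-05 -1.40993620e+00]
```

```bash
python3 -m handwheel '[[-0.08,0.4,0,0.004],[-0.08,0.4,0,0.004],[-0.08,0.4,0,0.004],[0,0,0,0],[0,0,0.3,0],[0.1,-0.6,0.4,-0.02],[0.2,-1.0,0,-0.02],[0.1,-0.5,0,0]]'; python3 - <<'E'
from h import *
f=grab('scene'); save(f,'s3.png'); report(f,(.557,.045)); s=arm.get_state(); print(s['eef_pos'],s['force'],s['ee_rot'])
f=grab('top'); save(f,'t3.png'); report(f,(.557,.04))
E
```

```text
t: 5.95
eef_pos: [0.5529, 0.0306, 0.2639]
ee_rot: [3.141, -0.0, -1.441]
force: [-0.2, 0.7, -1.1]
width: 0.0879
pin [0.5564 0.0425] [7.8656e+00 4.9800e-02 1.0360e+03 4.3000e-03 3.2040e-01]
[0.5530167  0.03023283 0.26385752] [-0.52251523  0.10907214  0.08204514] [ 3.14070881e+00 -1.74593967e-04 -1.44029786e+00]
pin [0.4735 0.0381] [-3.9045e+00  4.6300e-02  2.7600e+02  7.1000e-03  1.5400e-01]
```

```bash
sed -i 's/(P\[:,2\]>0.03)&(P\[:,2\]<0.1)$/(P[:,2]>0.035)\&(P[:,2]<0.083)\&(np.hypot(w,P[:,2]-x[3])<(0.04 if it==0 else 0.035))/' h.py; cat > ang.py <<'E'
from h import *
import sys
f=cv2.imread('pics/'+sys.argv[1]) if 0 else dict(np.load('pics/scene.npz')); report(f,(.5564,.043))
E
python3 ang.py
```

```text
pin [0.5564 0.0425] [7.8659e+00 4.9500e-02 9.7600e+02 1.6000e-03 3.2040e-01]
```

View pics/s3.png

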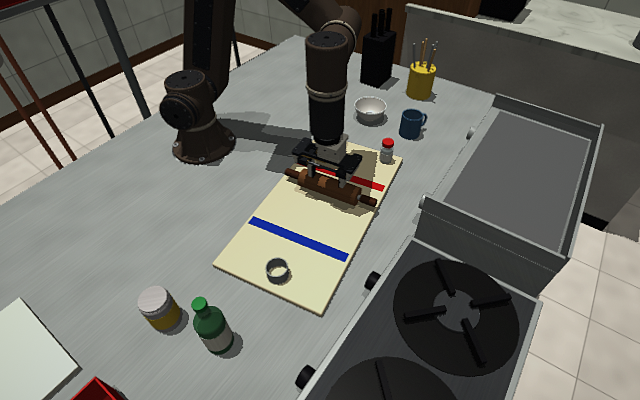

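```bash
python3 -m handwheel '[[0,0,-0.4,0],[0,0,-0.2,0],[0,0,-0.07,0],[0,0,0,0],[-0.05,0.2,0,0.005],[-0.1,0.4,0,0.01],[-0.1,0.4,0,0.01],[-0.1,0.4,0,0.01],[-0.1,0.4,0,0.01],[-0.1,0.4,0,0.01],[-0.1,0.4,0,0.01],[-0.1,0.4,0,0.01],[-0.1,0.4,0,0.01],[-0.1,0.4,0,0.01],[-0.1,0.4,0,0.01],[-0.05,0.2,0,0.005]]';  python3 -m handwheel '[[0,0,0,0],[0,0,0.3,0],[0.3,-0.6,0.4,-0.02],[0.4,-1.0,0,-0.04],[0.2,-0.6,0,-0.04]]'; python3 - <<'E'
from h import *
f=grab('scene'); save(f,'s4.png'); report(f,(.554,.065)); s=arm.get_state(); print(s['t'],s['eef_pos'],s['force'],s['ee_rot'])
E
```

```text
t: 7.65
eef_pos: [0.5429, 0.0766, 0.2581]
ee_rot: [-3.139, 0.0, -1.327]
force: [3.6, 0.4, 5.1]
width: 0.0874
t: 8.15
eef_pos: [0.5512, 0.0527, 0.2642]
ee_rot: [3.141, -0.0, -1.433]
force: [-0.0, 0.3, -0.5]
width: 0.0877
pin [0.5537 0.0627] [7.9611e+00 4.9700e-02 9.7500e+02 1.6000e-03 3.1970e-01]
8.2 [0.55124604 0.05215569 0.26407648] [ 0.21106373 -0.88485104  0.27147372] [ 3.14052595e+00 -2.54549592e-04 -1.43591035e+00]
```

```bash
python3 -m handwheel '[[0.2,0,-0.4,0],[0,0,-0.2,0],[0,0,-0.14,0],[0,0,-0.08,0],[-0.07,0.2,0,0],[-0.14,0.4,0,0],[-0.14,0.4,0,0],[-0.14,0.4,0,0],[-0.14,0.4,0,0],[-0.14,0.4,0,0],[-0.14,0.4,0,0],[-0.14,0.4,0,0],[-0.14,0.4,0,0],[-0.14,0.4,0,0],[-0.14,0.4,0,0]]';  python3 -m handwheel '[[0,0,0.2,0],[0,0,0.3,0],[0.4,-0.6,0.4,0],[0.4,-1.0,0,0],[0.2,-0.5,0,0]]'; python3 - <<'E'
from h import *
f=grab('scene'); save(f,'s5.png'); report(f,(.551,.083)); s=arm.get_state(); print(s['t'],s['eef_pos'],s['force'],s['ee_rot'])
E
```

```text
t: 9.7
eef_pos: [0.5403, 0.0971, 0.2579]
ee_rot: [-3.136, 0.001, -1.427]
force: [4.5, 0.2, 6.4]
width: 0.0878
t: 10.2
eef_pos: [0.5487, 0.0736, 0.2651]
ee_rot: [3.141, -0.0, -1.429]
force: [0.3, -0.6, 0.7]
width: 0.0877
pin [0.55   0.0851] [7.7925e+00 4.9700e-02 9.4700e+02 1.7000e-03 3.1970e-01]
10.25 [0.54874304 0.07322702 0.26498321] [ 1.02938501 -1.34351198  0.4540845 ] [ 3.14093770e+00 -2.42447484e-04 -1.43001439e+00]
```

```bash
python3 -m handwheel '[[0.2,0,-0.4,0],[0,0,-0.25,0],[0,0,-0.15,0],[0,0,-0.1,0],[-0.03,0.2,-0.1,0],[-0.06,0.4,0,0],[-0.06,0.4,0,0],[-0.06,0.4,0,0],[-0.06,0.4,0,0],[-0.06,0.4,0,0],[0,0,0,0]]';  python3 - <<'E'
from h import *
f=grab('scene'); report(f,(.551,.095)); s=arm.get_state(); print(s['t'],s['eef_pos'],s['force'],s['ee_rot'])
E
python3 -m handwheel '[[-0.2,-0.03,0,0],[-0.3,-0.04,0,0],[-0.3,-0.04,0,0],[-0.3,-0.04,0,0],[-0.2,-0.03,0,0]]'; python3 - <<'E'
from h import *
f=grab('scene'); save(f,'s6.png'); report(f,(.551,.095)); s=arm.get_state(); print(s['t'],s['eef_pos'],s['force'],s['ee_rot'])
E
```

```text
t: 11.35
eef_pos: [0.5472, 0.0973, 0.2579]
ee_rot: [-3.14, -0.0, -1.427]
force: [-8.9, -1.0, 26.7]
width: 0.088
pin [0.5492 0.0967] [7.8115e+00 4.9700e-02 9.5200e+02 1.7000e-03 3.2190e-01]
11.4 [0.54718908 0.09714513 0.25793228] [-8.81046776 -1.62388665 25.72954577] [-3.14000286e+00 -4.84582341e-04 -1.42736952e+00]
t: 11.9
eef_pos: [0.5376, 0.0968, 0.2585]
ee_rot: [-3.131, 0.002, -1.426]
force: [9.0, -0.1, 11.3]
width: 0.0875
pin [0.549  0.0973] [7.898e+00 4.980e-02 9.640e+02 1.600e-03 3.190e-01]
11.95 [0.53729452 0.09670405 0.25844408] [ 8.28951253  0.58590566 11.88371542] [-3.13085599e+00  1.86303454e-03 -1.42615725e+00]
```

The pin can't be slid along its axis: the fingers just slip over it. So I'll carry on rolling with light pressure.

```bash
python3 -m handwheel '[[0.3,0,0.5,0],[0.5,-0.5,0.5,0],[0.4,-0.5,0,0],[0,0,0,0]]'; python3 - <<'E'
from h import *
f=grab('scene'); report(f,(.549,.097)); s=arm.get_state(); print(s['t'],s['eef_pos'],s['force'],s['ee_rot'])
E
```

```text
t: 12.35
eef_pos: [0.5463, 0.0843, 0.2648]
ee_rot: [3.141, -0.0, -1.43]
force: [0.3, -0.4, -1.6]
width: 0.0877
pin [0.5485 0.0969] [7.9841e+00 4.9700e-02 9.3600e+02 1.8000e-03 3.1860e-01]
12.4 [0.54604611 0.084392   0.26464865] [-0.40906415  1.0683906  -0.33953183] [ 3.14033858e+00 -2.58316470e-04 -1.42989801e+00]
```

```bash
python3 -m handwheel '[[0.1,0.15,-0.4,0],[0,0,-0.25,0],[0,0,-0.1,0],[0,0,0,0],[-0.03,0.2,0,0],[-0.06,0.4,0,0],[-0.06,0.4,0,0],[-0.06,0.4,0,0],[-0.06,0.4,0,0],[-0.06,0.4,0,0],[-0.06,0.4,0,0],[-0.06,0.4,0,0],[-0.06,0.4,0,0],[-0.06,0.4,0,0],[-0.03,0.2,0,0],[0,0,0,0]]';  python3 -m handwheel '[[0,0,0.3,0],[0.2,-0.6,0.4,0],[0.1,-1.0,0,0],[0,-0.3,0,0],[0,0,0,0]]'; python3 - <<'E'
from h import *
f=grab('scene'); save(f,'s7.png'); report(f,(.546,.117)); s=arm.get_state(); print(s['t'],s['eef_pos'],s['force'],s['ee_rot'])
E
```

```text
t: 14.0
eef_pos: [0.5412, 0.127, 0.2582]
ee_rot: [-3.141, -0.0, -1.428]
force: [-1.0, -0.0, 6.1]
width: 0.0876
t: 14.5
eef_pos: [0.544, 0.1066, 0.2646]
ee_rot: [3.141, -0.0, -1.43]
force: [-0.0, -0.4, -0.1]
width: 0.0879
pin [0.5453 0.1171] [7.9268e+00 4.9700e-02 9.1800e+02 1.7000e-03 3.1960e-01]
14.55 [0.5440744  0.10690468 0.26458869] [0.40956328 1.46860307 0.001799  ] [ 3.14128569e+00 -4.16790071e-05 -1.42984085e+00]
```

View pics/s7.png

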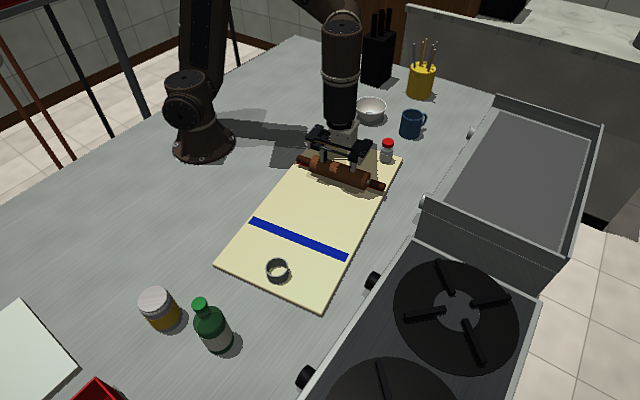

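```bash
python3 -m handwheel '[[0.1,0,-0.4,0],[0,0,-0.25,0],[0,0,-0.1,0],[0,0,0,0],[-0.03,0.2,0,0],[-0.06,0.4,0,0],[-0.06,0.4,0,0],[-0.06,0.4,0,0],[-0.06,0.4,0,0],[-0.06,0.4,0,0],[-0.06,0.4,0,0],[-0.06,0.4,0,0],[-0.06,0.4,0,0],[-0.06,0.4,0,0],[-0.05,0.3,0,0],[-0.02,0.1,0,0],[0,0,0,0]]';  python3 -m handwheel '[[0,0,0.3,0],[0,0,0.5,0],[0.2,-1,2,0],[0.2,-2,4,0],[0,-4,4,0],[0,-4.5,4,0],[0,-4.5,2,0],[0,-4.5,0,0],[0,-4.5,0,0],[0,-4,0,0],[0,-3,0,0],[0,-1,0,0]]'; python3 - <<'E'
from h import *
for n in ['scene','top','wrist']:
    f=grab(n); save(f,n+'8.png'); print(n)
    if n!='wrist': report(f,(.542,.137))
s=arm.get_state(); print(s['t'],s['eef_pos'],s['force'],s['ee_rot'])
E
```

```text
t: 16.25
eef_pos: [0.5391, 0.1501, 0.2579]
ee_rot: [-3.14, 0.0, -1.428]
force: [-1.1, -0.1, 7.0]
width: 0.0874
t: 17.45
eef_pos: [0.5423, -0.1707, 0.4137]
ee_rot: [3.141, -0.0, -1.431]
force: [-0.1, 0.7, 0.2]
width: 0.0876
scene
pin [0.574  0.1431] [8.2952e+00 4.9500e-02 9.1900e+02 5.2000e-03 2.5950e-01]
top
pin [0.5411 0.1341] [7.8482e+00 4.8300e-02 6.1600e+02 2.8000e-03 3.1460e-01]
wrist
17.6 [ 0.54259702 -0.16845938  0.41360242] [-0.39207171  0.21971606 -0.19109361] [ 3.14110687e+00  2.79881076e-04 -1.43015839e+00]
```

View pics/scene8.png

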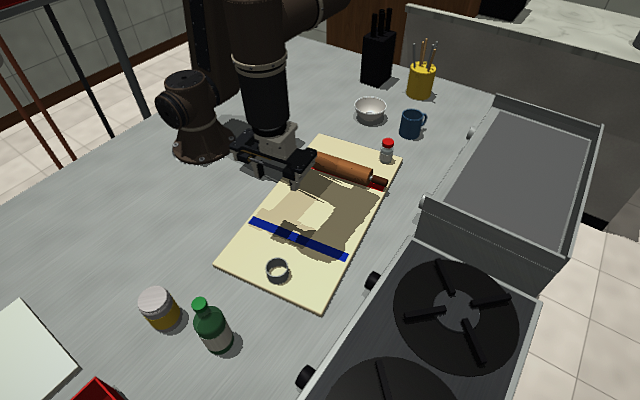

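View pics/top8.png

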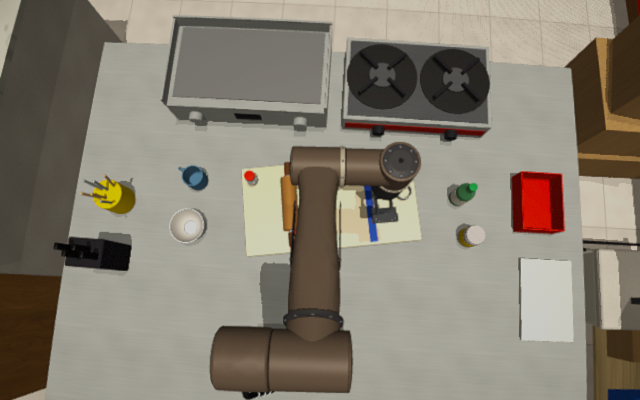

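View pics/wrist8.png

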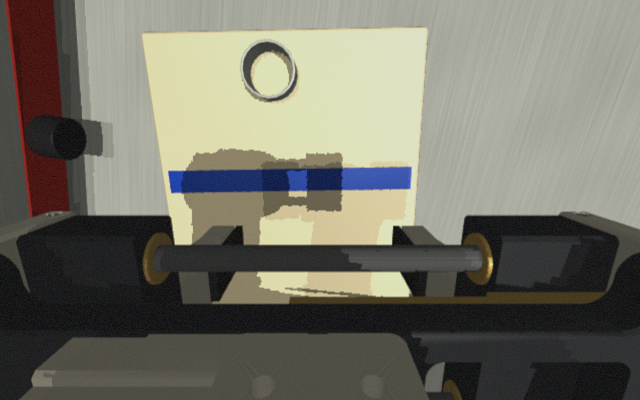

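The scene view has the pin's near half hidden by the hand. Red shows under the right handle at (380,184). The top view puts the pin on the stripe at (289,200). I'll move the hand well away for a clear check.

```bash
python3 -m handwheel '[[-1,-1.5,0.5,0],[-2.2,-2.6,0.5,0],[-2.6,-3.2,0.5,0],[-2.6,-3.2,0.5,0],[-2.6,-3.2,0,0],[-2.6,-3.2,0,0],[-2.6,-3.2,0,0],[-2.6,-3.2,0,0],[-2.6,-3.2,0,0],[-2.6,-3.2,0,0],[-2.6,-3.2,0,0],[-2,-2.5,0,0],[-1,-1.2,0,0],[0,0,0,0]]'; cat > c.py <<'E'
from h import *
import sys
o={n:dict(np.load('pics/%s_0.npz'%n)) for n in ['top','scene']} if 0 else None
red={'top':np.array([.5297,.1320]),'scene':np.array([.5326,.1368])}
a=np.radians(9.0); d=np.array([np.cos(a),np.sin(a)]); n_=np.array([-d[1],d[0]])
for n in ['scene','top']:
    f=grab(n); save(f,n+sys.argv[1]+'.png'); print(n)
    r=report(f,(.541,.135)); e=red[n]-r[0]; print('along %.4f across %.4f'%(e@d,e@n_))
s=arm.get_state(); print(s['t'],s['eef_pos'])
E
python3 c.py 9
```

```text
t: 19.0
eef_pos: [0.2459, -0.5348, 0.4337]
ee_rot: [3.141, 0.0, -1.43]
force: [-0.8, 0.2, -0.3]
width: 0.0877
scene
pin [0.543  0.1384] [8.1334e+00 4.9700e-02 9.7100e+02 1.7000e-03 3.1780e-01]
along -0.0105 across 0.0001
top
pin [0.537 0.134] [7.9775e+00 4.8000e-02 7.6400e+02 2.5000e-03 3.1650e-01]
along -0.0076 across -0.0009
19.1 [ 0.24707476 -0.53366924  0.43387616]
```

View pics/top9.png

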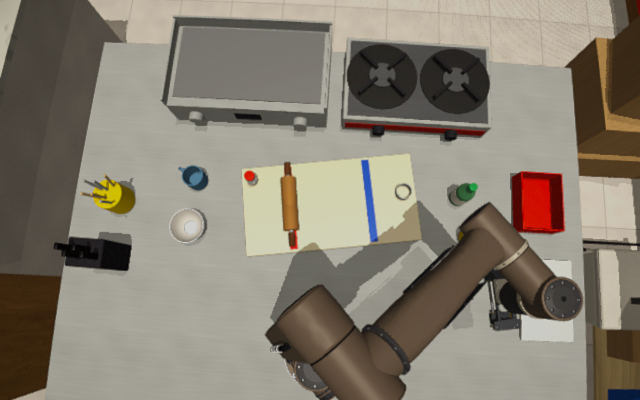

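View pics/scene9.png

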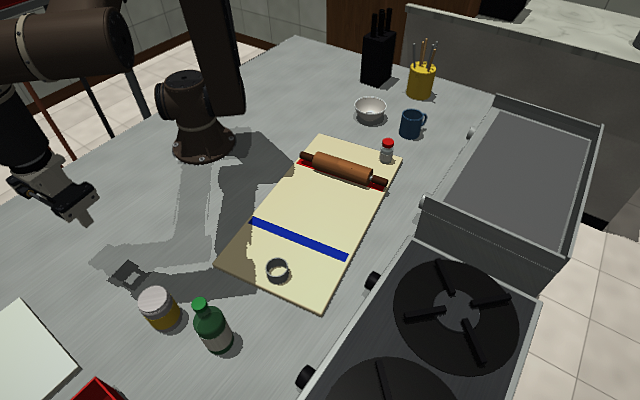

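The top view shows the pin at (290,203) covering the red stripe, with a bit of red left at its lower handle (294,243). The scene view agrees: pin at (343,168), red peeking out under both handles, and everything else where it stood. The pin was at rest between looks (top camera y 0.1341, then 0.1340). Handing in.

```bash
python3 -c "
from station import arm
print(arm.job_done())"
```

```text
the job is handed in; nothing more can be done
None
```

I rolled the pin about 118 mm onto the red stripe in six light strokes over its top with the open fingertips. I then took the hand well clear and handed the job in, with the last reading at 19.1 s of the 48 s allowed.

**Across the stripe:** the last check put the pin within 0.1 mm of the stripe's centreline in the scene camera and 0.9 mm in the top camera. It was at rest between looks 1.5 s apart.

**Angle:** the pin lies about 1° off the stripe, as it started. Turning the hand during two strokes did not change this.

**Along the stripe:** the pin sits about 8–10 mm off centre lengthwise, toward +x. It started 5–8 mm off, and rolling added a little. I tried to drag it along its axis once, pressing on its top with about 26 N, but the fingers only slipped over it, so I left it.

**Disagreements and other checks:**
- The two cameras differ by about 4–6 mm in absolute position, so I compared pin and stripe within the same camera.
- By eye in the last pictures, nothing else had moved.

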